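Square the light pad into the photo station's corner stop

TASK

The bracelet lying on the light pad is to be photographed: push the light pad along the table with your fingers until it sits home in the inside corner of the black L-shaped stop, flush against both bars, with the bracelet still lying on the middle of the pad. Only push: do not grip or lift the pad, do not touch the bracelet, and leave the other things on the table where they are.

Things in the scene. Friction and masses are not known exactly. Their poses are not given: they have to be found in the camera images.
- light_pad: flat light pad, white face with a dark rim, 115 mm (its x) by 150 mm (its y), 11 mm thick, loose, about 0.25 to 0.5 kg; lies flat. Origin: centre of its underside. It starts up to 0.3 rad out of square with the stop, its +x edge facing the stop's long bar, its +y edge facing the short bar.
- corner_stop: black L-shaped corner stop fixed to the table; bars 18 mm wide, 20 mm high (screw heads to 26 mm). Origin: the inside corner, at table height. The long bar's inner face is the plane x = 0, from the corner 230 mm toward -y; the short bar's is y = 0, from the corner 150 mm toward -x. Home, the pad's origin is at (-57.5, -75, 0) mm in this frame, its axes parallel to the stop's.
- bracelet: dark open bronze bracelet, 58 x 63 mm, 9 mm thick, 30 g, lying loose on the pad near its middle and carried along by friction. Origin: centre of its underside.
- amber_vial: brown glass vial with a white cap, 38 mm across, 67 mm tall; loose bystander, leave alone. Origin: centre of its underside.
- bronze_cup: small dark footed bronze cup, 58 mm across, 31 mm tall; loose bystander, leave alone. Origin: centre of its underside.
- white_vial: white plastic vial with a ribbed cap, 38 mm across, 56 mm tall; loose bystander, leave alone. Origin: centre of its underside.
- stone: spiky brown lump of concretion, 34 x 47 x 32 mm; loose bystander, leave alone. Origin: centre of its underside.
- camera: grey compact camera standing upright, 26 x 94 mm (43 with the lens) and 62 mm tall; loose bystander, leave alone. Origin: centre of its underside.
Not all that is in view belongs to the job. Leave any blue or turquoise look-alike of the bracelet alone.

How it is judged:
By the outcome, as a careful person would: the job done as asked, in the order asked, and still so for the second after the job is handed in, with the robot touching nothing.
It also fails if it takes over 48 s, if anything falls off the work surface, if the arm or the gripper's body presses on something with over 40 N, if the wrist force passes 120 N, or if a joint passes its speed limit or range.

ROBOT

A 6-joint arm with a two-finger parallel gripper is mounted at the origin on a cart in front of the work surface, level with it; the furniture and walls round the work are solid. World frame = base frame: x ahead of the robot, y to its left, z up, the work surface at z = 0. Lengths are in mm, angles in degrees, forces in N, time in s.
With the tool pointing down it reaches from about 350 to 850 mm from the base axis. Payload 8.1 kg.
Tool frame: the origin (TCP) lies midway between the tips of the shut fingers; the grasp point (between the pads) lies 19 mm behind it (r.tcp_to_grasp is the distance from the TCP to the grasp point, in mm); z points along the fingers, y is the direction in which the jaws open and shut (so a half turn about z gives the same grasp; the last joint's range is limited). The gripper opens to 85 mm and grips with 20 to 120 N. Pads are 22 mm wide; open, the fingers measure 114 mm over their backs; the gripper's body (76 mm by 85 mm) begins 54 mm behind the grasp point. The pads swing forward as they close: fully open they stand 13 mm farther back than shut.
Start: joints at [-72.158, 7.471, 85.268, -0, 87.261, -4.893], TCP at [231.901, -553.378, 231.292] pointing down, gripper open.
Joint ranges: [-169.43, 169.43], [-51.17, 129.36], [1.28, 143.12], [-76.62, 256.62], [0, 156.53], [-152.29, 152.29]. Speed limits (degrees/s): [136.94, 136.94, 159.86, 180, 180, 180].

INTERFACE

Orientations are given as [roll, pitch, yaw] about the fixed x, y, z axes, in that order (R = Rz(yaw) Ry(pitch) Rx(roll)).
In Python, from bench import r gives the robot as it stands.
- The arm moves only by the tool jog_arm, never from a script. Its argument "targets" is a list of rows, each a list of 7 numbers: the shift along the tool's x, y, z in m, then the turn, a rotation vector about the tool's x, y, z in rad, then the closure, from 0 (fully open) to 1 (shut). In form: [[dx, dy, dz, wx, wy, wz, claw], ...]. A call has 1 to 5 rows; each row is the pose to reach, as a shift and turn from the pose commanded when the call began, along the tool's axes at that moment; what a row does not reach only later rows make up. A row lasts 1/12 s, in which the tool goes at most 41.7 mm and 7.16 degrees, less where a joint would pass 70% of its speed; a pose out of reach is approached as far as the arm can. A call with a gripper value outside its range is refused whole. The fingers move at their own pace and stop on an object; "newtons" is the grip in N (left out, the last holds). Time passes only in rows, so rows that repeat a pose let the fingers close. It gives the time, the measured TCP pose, the force and the opening at its end, in the units of the state.
- r.sense(): the state, without advancing time (a new reading comes with each control period).
- r.snapshot(name): name is "scene" or "top"; returns a dict with "pixels" (420x560x3 uint8, red, green, blue), "fx", "fy", "cx", "cy" (pixels), "dist" ([k1, k2, p1, p2, k3] as OpenCV has them; the pictures are not rectified), "origin" and "attitude" of the camera in the world. Camera axes: x right, y down, z forward; pixel columns grow to the right and rows downward; lengths in mm; the calibration is good to about 2 mm. A picture is of the moment at which its call begins. There is no depth.
- r.hand_in(): hands the job in, once; it reports no verdict.
The state is a dict: "time": time; "joint_pos": joint angles; "qd": joint speeds; "joint_efforts": joint torques, N m; "tool_pos": TCP position; "tcp_rot": TCP orientation; "ft_force": force on the tool from outside, world axes, zero at the start; "wrist_torque": the same for the moment, N m; "finger_gap": finger opening in mm.
Only numpy, scipy, OpenCV 4.12 (cv2) and the standard library are available. Lean on these libraries where they do the work, as an engineer would, in place of code of your own. Each camera call takes 0.05 s, during which the arm holds its last target.

## Working session

There is one attempt and no reset: what is moved stays moved. The work goes in short steps, Python scripts to look and compute and a tool call to move; the robot and the scene stay as the last step left them, time stands still between calls to the robot, and variables do not carry over. Pictures are saved under pics/ and viewed, and the job is handed in when it is done.

Besides the shell and the picture viewer there is one more tool, called by a JSON object that holds its "name" and its "arguments", one argument or row to a line. jog_arm: Moves the arm, as the interface text tells. Its arguments: {"type":"object","properties":{"targets":{"type":"array","items":{"type":"array","items":{"type":"number"}}},"newtons":{"type":"number"}},"required":["targets"]}

```bash
mkdir -p pics; ls; python3 - <<'E'
from bench import r
import cv2
for n in ("top","scene"):
    s=r.snapshot(n); cv2.imwrite(f"pics/{n}0.png",s["pixels"][:,:,::-1])
    print({k:v for k,v in s.items() if k!="pixels"})
print(r.sense())
E
```

```text
pics
{'fx': 411.8076028356447, 'fy': 411.8076028356447, 'cx': 277.8962352422843, 'cy': 214.98154243211377, 'dist': array([0.01173757, 0.        , 0.        , 0.        , 0.        ]), 'origin': array([443.15841407, -53.89987388, 919.8101369 ]), 'attitude': array([-169.9783836 ,    0.33442489,  -91.43227414])}
{'fx': 390.79163536032536, 'fy': 390.79163536032536, 'cx': 283.26795903287837, 'cy': 211.44317529037895, 'dist': array([0.01699571, 0.        , 0.        , 0.        , 0.        ]), 'origin': array([187.44089959, 418.7463627 , 694.29870181]), 'attitude': array([-135.31802056,    0.41133536, -137.86892934])}
{'time': 0.1, 'joint_pos': array([-7.21582309e+01,  7.51047406e+00,  8.53241865e+01,  3.12286904e-04,
        8.72620479e+01, -4.89382260e+00]), 'qd': array([-0.06149977, -0.01390649, -0.05761511, -0.02006579,  0.02633958,
       -0.01653181]), 'joint_efforts': array([ 3.69926183e-04, -5.70955646e+01, -5.01941121e+01, -2.00594018e-04,
        8.25225172e-03, -5.25641235e-05]), 'tool_pos': array([ 231.74733362, -552.89051852,  230.34154555]), 'tcp_rot': array([-1.79903671e+02, -8.56091913e-03,  2.27355693e+01]), 'ft_force': array([ 0.64199101, -0.72361358,  0.4650541 ]), 'wrist_torque': array([-0.06666223, -0.0016041 , -0.0317832 ]), 'finger_gap': 85.63802377084124}
```

View pics/top0.png

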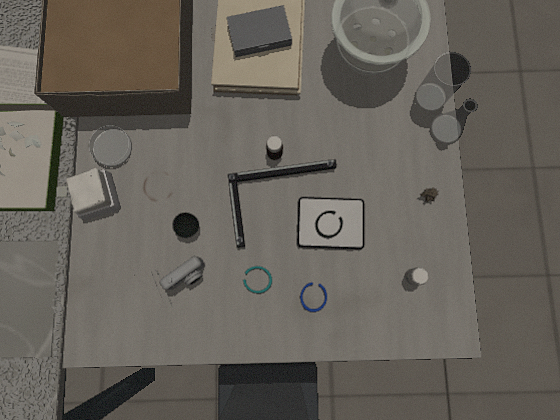

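View pics/scene0.png

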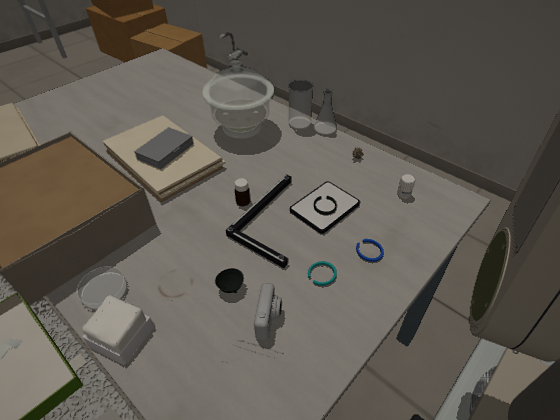

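The top view shows the pad at about pixels (298–365, 197–249), with the bracelet near (329,223). The L-stop's corner is near (233,178): its long bar runs right to (335,163) and its short bar runs down to (240,245). The teal and blue rings are decoys. I'll enlarge this area next.

```bash
python3 - <<'E'
import cv2
p=cv2.imread("pics/top0.png"); c=p[145:265,220:380]; cv2.imwrite("pics/crop0.png",cv2.resize(c,None,fx=5,fy=5,interpolation=cv2.INTER_CUBIC))
E
```

```text
(no output)
```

View pics/crop0.png

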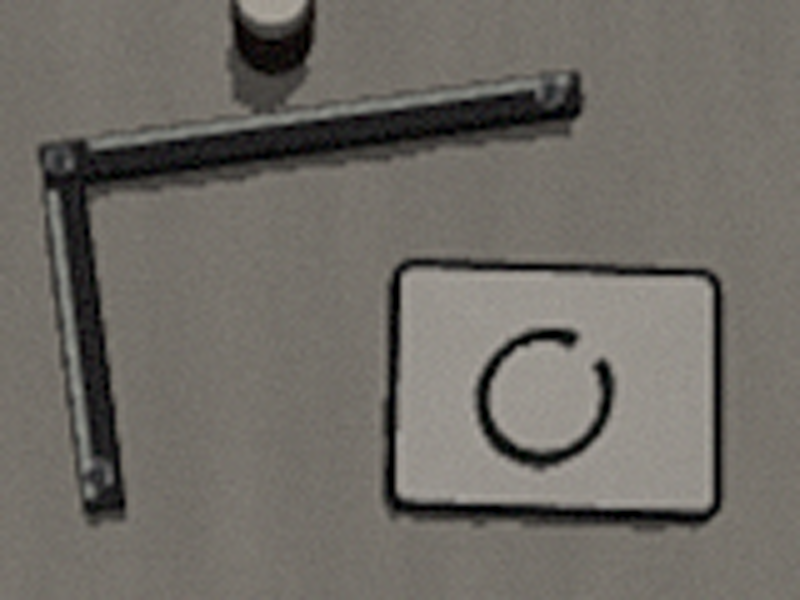

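```bash
cat > h.py <<'E'
import numpy as np, cv2
from scipy.spatial.transform import Rotation as R
from scipy.optimize import least_squares
def cam(s):
    A=R.from_euler('xyz',s["attitude"],degrees=True).as_matrix()
    K=np.array([[s["fx"],0,s["cx"]],[0,s["fy"],s["cy"]],[0,0,1.]])
    return A,np.array(s["origin"]),K,np.array(s["dist"])
def proj(c,P):
    A,o,K,d=c; rv=cv2.Rodrigues(A.T)[0]; t=-A.T@o
    return cv2.projectPoints(np.array(P,float).reshape(-1,1,3),rv,t,K,d)[0].reshape(-1,2)
def back(c,uv,z):
    A,o,K,d=c
    n=cv2.undistortPoints(np.array(uv,float).reshape(-1,1,2),K,d).reshape(-1,2)
    D=np.c_[n,np.ones(len(n))]@A.T
    return o+D*((z-o[2])/D[:,2])[:,None]
def place(p,L):  # p x,y,yaw deg ; L local pts
    a=np.radians(p[2]); L=np.array(L,float)
    return np.c_[p[0]+np.cos(a)*L[:,0]-np.sin(a)*L[:,1],p[1]+np.sin(a)*L[:,0]+np.cos(a)*L[:,1],L[:,2]]
PAD=[[57.5,75,11],[-57.5,75,11],[-57.5,-75,11],[57.5,-75,11]]
PADB=[[a,b,0] for a,b,_ in PAD]
STOPB=[[-150,0,0],[0,0,0],[0,-230,0]]
STOPT=[[-150,0,20],[0,0,20],[0,-230,20],[18,-230,20],[18,18,20],[-150,18,20]]
def overlay(s,padp,stopp,box,k,fn):
    c=cam(s); x0,y0,x1,y1=box
    im=cv2.resize(np.ascontiguousarray(s["pixels"][y0:y1,x0:x1,::-1]),None,fx=k,fy=k,interpolation=cv2.INTER_CUBIC)
    def ln(P,col,closed):
        q=((proj(c,P)-[x0,y0]+.5)*k-.5); cv2.polylines(im,[np.round(q*16).astype(np.int32)],closed,col,1,cv2.LINE_AA,4)
    ln(place(padp,PAD),(0,0,255),True); ln(place(padp,PADB),(0,200,255),True)
    ln(place(stopp,STOPT),(0,255,0),True); ln(place(stopp,STOPB),(255,255,0),False)
    cv2.imwrite(fn,im)
E
python3 - <<'E'
from h import *
from bench import r
s=r.snapshot("top"); c=cam(s)
f=lambda u:(np.array(u,float)+.5)/5-.5+np.array([220,145])
# pad outline lines (top face)
w=back(c,f([[391,262],[721,268],[719,518],[388,506]]),11); print(w[:,:2], [np.linalg.norm(w[i]-w[i-1]) for i in range(4)])
# stop inner base
b=back(c,f([[85,187],[570,120],[124,505]]),0); print(b[:,:2], np.linalg.norm(b[1]-b[0]),np.linalg.norm(b[2]-b[0]))
d=b[1]-b[0]; print("yaw stop",np.degrees(np.arctan2(d[1],d[0]))+90)
d=w[0]-w[1]; d2=w[3]-w[2]; print("yaw pad",[np.degrees(np.arctan2(e[1],e[0]))-90 for e in (d,d2)])
pp=[*w[:,:2].mean(0),np.degrees(np.arctan2((d+d2)[1],(d+d2)[0]))-90]
d=b[1]-b[0]; sp=[b[0,0],b[0,1],np.degrees(np.arctan2(d[1],d[0]))+90]
print(pp,sp)
overlay(s,pp,sp,(220,145,380,265),5,"pics/ov0.png")
for n,u in dict(stone=(428,196),wv=(417,284),teal=(258,280),blue=(314,297)).items(): print(n,back(c,[u],0)[0])
E
```

```text
[[ 643.88970073  -98.56553622]
 [ 637.19556273 -247.08103375]
 [ 524.55529647 -239.28431992]
 [ 533.55851766  -93.54963202]] [np.float64(110.44514136734072), np.float64(148.66628564962517), np.float64(112.90977960916669), np.float64(146.01252428862588)]
[[ 685.33075375   40.50002729]
 [ 711.27905295 -184.03784837]
 [ 538.1292471    24.13805033]] 226.03223627196766 148.10806139035554
yaw stop 6.592038070068469
yaw pad [np.float64(-2.5807840622464084), np.float64(-3.5351352023591573)]
[np.float64(584.7997693975884), np.float64(-169.6201304772619), np.float64(-3.053662277612915)] [np.float64(685.3307537465687), np.float64(40.50002728636202), np.float64(6.592038070068469)]
stone [ 640.79067542 -395.56120272    0.        ]
wv [ 444.03516891 -354.00922113    0.        ]
teal [461.28536323  -5.06512996   0.        ]
blue [ 421.48246857 -127.03906998    0.        ]
```

View pics/ov0.png

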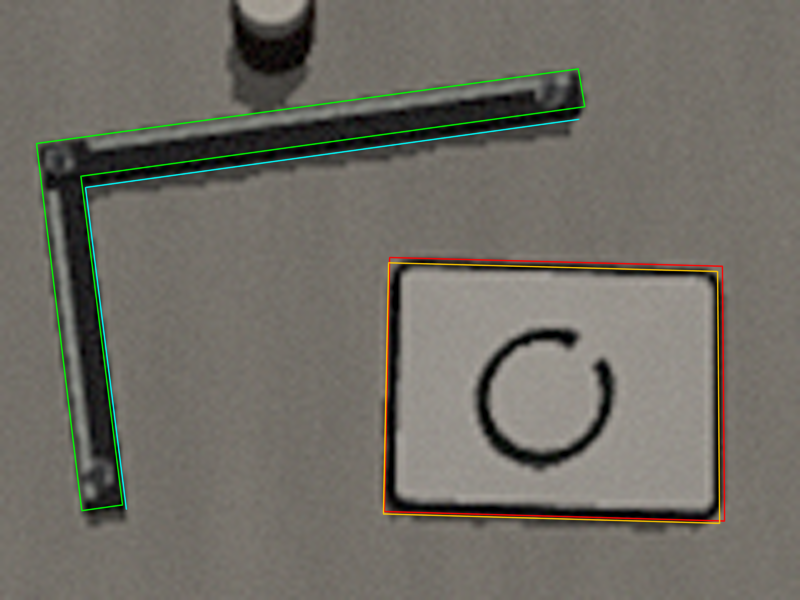

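The overlay fits to about 1 mm. The pad is at about (583.5, -169.5), yaw -3°, and the stop at (685.3, 40.5), yaw 6.6°. In the stop's frame the pad has to go +68 in x and +122 in y.

I'll push it along +y first with both fingers, which squares it up, and then along +x.

{"name": "jog_arm", "arguments": {
  "targets": [
    [0.431,-0.119,0.1,0,0,-1.29,0.35],
    [0.431,-0.119,0.1,0,0,-1.29,0.35],
    [0.431,-0.119,0.1,0,0,-1.29,0.35],
    [0.431,-0.119,0.1,0,0,-1.29,0.35],
    [0.431,-0.119,0.1,0,0,-1.29,0.35]
  ],
  "newtons": 60
}}

```text
time: 0.57
tool_pos: [392.7, -426.3, 185.2]
tcp_rot: [-180.0, -0.0, 58.9]
ft_force: [1.0, -1.0, -0.5]
finger_gap: 55.8
```

```bash
cat > d.py <<'E'
import sys,numpy as np
from bench import r
def delta(x,y,z,yaw):
    s=r.sense(); p=s["tool_pos"]; a=np.radians(s["tcp_rot"][2])
    d=np.array([x,y,z])-p
    t=(yaw-s["tcp_rot"][2]+180)%360-180
    print("now",p.round(1),s["tcp_rot"].round(2),"t",round(s["time"],2),"gap",round(s["finger_gap"],1),"F",s["ft_force"].round(1))
    print("tool d mm",(np.cos(a)*d[0]+np.sin(a)*d[1]).round(1),(np.sin(a)*d[0]-np.cos(a)*d[1]).round(1),(-d[2]).round(1),"wz",round(-np.radians(t),4))
delta(*map(float,sys.argv[1:5]))
E
python3 d.py 583 -278 60 96.6
```

```text
now [ 392.7 -426.3  185.2] [-1.7998e+02 -1.0000e-02  5.8860e+01] t 0.57 gap 55.8 F [ 1.  -1.  -0.5]
tool d mm 225.3 86.2 125.2 wz -0.6586
```

{"name": "jog_arm", "arguments": {
  "targets": [
    [0.225,0.086,0.1,0,0,-0.6586,0.35],
    [0.225,0.086,0.1,0,0,-0.6586,0.35],
    [0.225,0.086,0.1,0,0,-0.6586,0.35],
    [0.225,0.086,0.1,0,0,-0.6586,0.35],
    [0.225,0.086,0.1,0,0,-0.6586,0.35]
  ]
}}

```text
time: 0.98
tool_pos: [545.2, -308.6, 104.9]
tcp_rot: [-180.0, -0.0, 94.7]
ft_force: [-0.3, -0.2, 0.6]
finger_gap: 55.7
```

```bash
python3 d.py 583 -278 25 96.6
```

```text
now [ 545.2 -308.6  104.9] [-1.7998e+02 -1.0000e-02  9.4710e+01] t 0.98 gap 55.7 F [-0.3 -0.2  0.6]
tool d mm 27.4 40.2 79.9 wz -0.0329
```

{"name": "jog_arm", "arguments": {
  "targets": [
    [0.025,0.038,0.075,0,0,-0.033,0.35],
    [0.025,0.038,0.075,0,0,-0.033,0.35],
    [0.025,0.038,0.075,0,0,-0.033,0.35],
    [0.025,0.038,0.075,0,0,-0.033,0.35]
  ]
}}

```text
time: 1.32
tool_pos: [578.0, -279.6, 26.4]
tcp_rot: [-179.6, -0.3, 96.4]
ft_force: [-0.5, -0.3, 0.1]
finger_gap: 55.3
```

```bash
python3 d.py 583 -278 4 96.6; python3 - <<'E'
from bench import r
import cv2
for n,b in (("top",(290,180,400,262)),("scene",(260,150,400,255))):
    s=r.snapshot(n); x0,y0,x1,y1=b
    cv2.imwrite(f"pics/{n}1.png",cv2.resize(s["pixels"][y0:y1,x0:x1,::-1],None,fx=5.5,fy=5.5,interpolation=cv2.INTER_CUBIC))
E
```

```text
now [ 578.  -279.6   26.4] [-179.63   -0.28   96.37] t 1.32 gap 55.3 F [-0.5 -0.3  0.1]
tool d mm 1.0 5.2 22.4 wz -0.0041
```

View pics/top1.png

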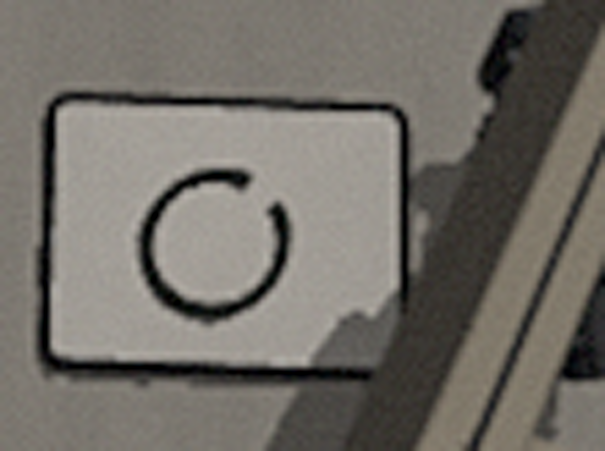

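View pics/scene1.png

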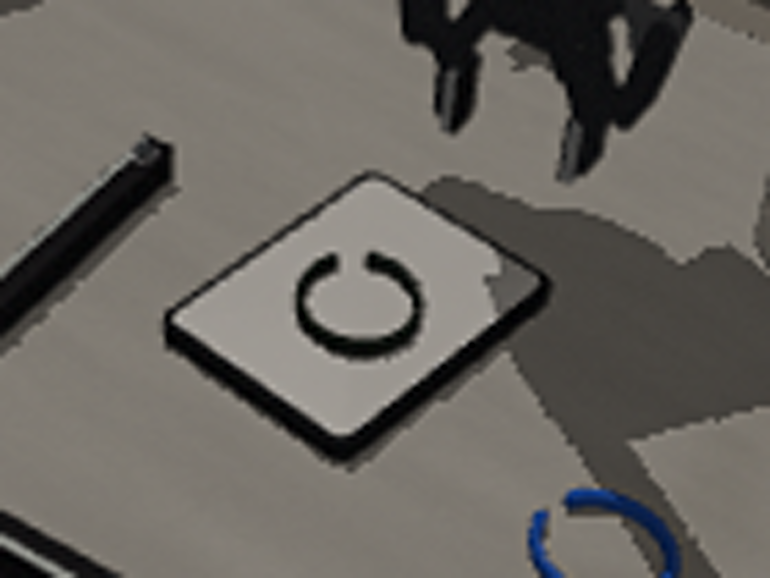

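```bash
python3 - <<'E'
from h import *
from bench import r
c=cam(r.snapshot("scene"))
for z in (26,30,34,38,42):
    a=back(c,[[341.8,174],[363.3,183.1]],z); print(z,a[:,:2].round(1).tolist(),a.mean(0).round(1),np.linalg.norm(a[0]-a[1]).round(1))
E
```

```text
26 [[612.2, -275.0], [549.1, -282.2]] [ 580.7 -278.6   26. ] 63.5
30 [[609.7, -270.9], [547.0, -278.0]] [ 578.3 -274.4   30. ] 63.1
34 [[607.1, -266.7], [544.8, -273.8]] [ 576.  -270.2   34. ] 62.7
38 [[604.6, -262.5], [542.7, -269.6]] [ 573.6 -266.1   38. ] 62.3
42 [[602.0, -258.4], [540.5, -265.4]] [ 571.3 -261.9   42. ] 61.9
```

{"name": "jog_arm", "arguments": {
  "targets": [
    [0.001,0.006,0.01,0,0,0,0.35],
    [0.001,0.011,0.02,0,0,0,0.35],
    [0.001,0.011,0.02,0,0,0,0.35],
    [0.001,0.011,0.02,0,0,0,0.35]
  ]
}}

```text
time: 1.8
tool_pos: [590.4, -280.3, 10.2]
tcp_rot: [-179.9, -0.0, 96.2]
ft_force: [-1.0, 0.2, -0.1]
finger_gap: 55.7
```

```bash
python3 d.py 589 -277 4 96.6
```

```text
now [ 590.4 -280.3   10.2] [-1.7994e+02 -4.0000e-02  9.6230e+01] t 1.8 gap 55.7 F [-1.   0.2 -0.1]
tool d mm 3.4 -1.1 6.2 wz -0.0065
```

{"name": "jog_arm", "arguments": {
  "targets": [
    [0,0,0.002,0,0,-0.0065,0.35],
    [0,0,0.004,0,0,-0.0065,0.35],
    [0,0,0.006,0,0,-0.0065,0.35],
    [0,0,0.007,0,0,-0.0065,0.35],
    [0,0,0.007,0,0,-0.0065,0.35]
  ]
}}

```text
time: 2.22
tool_pos: [590.7, -280.1, 3.6]
tcp_rot: [-180.0, -0.0, 96.6]
ft_force: [-0.3, 0.2, -1.3]
finger_gap: 55.2
```

```bash
python3 - <<'E'
from bench import r
import cv2
for n,b in (("scene",(290,150,400,230)),):
    s=r.snapshot(n); x0,y0,x1,y1=b
    cv2.imwrite(f"pics/{n}2.png",cv2.resize(s["pixels"][y0:y1,x0:x1,::-1],None,fx=7,fy=7,interpolation=cv2.INTER_CUBIC))
E
```

```text
(no output)
```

View pics/scene2.png

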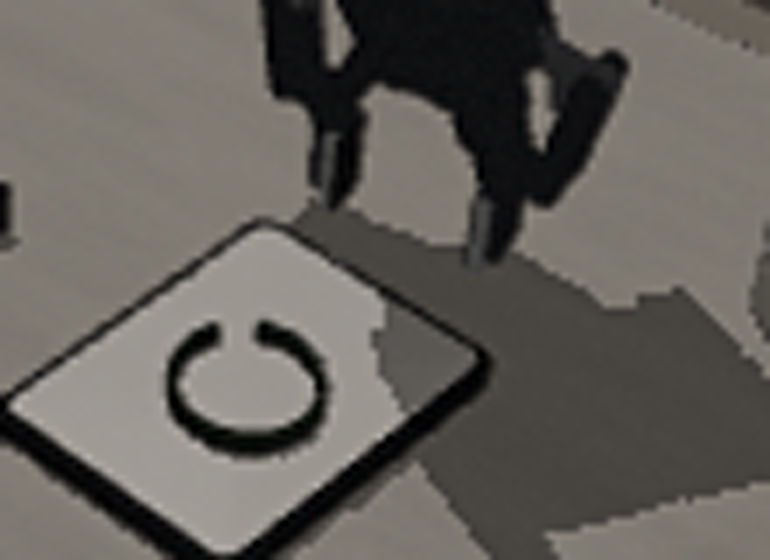

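The fingertips are now just above the table, near crop points (335,205) and (485,265), behind the pad's -y edge. I'll keep lowering slowly to find the table.

{"name": "jog_arm", "arguments": {
  "targets": [
    [0,0,0.0015,0,0,0,0.35],
    [0,0,0.003,0,0,0,0.35],
    [0,0,0.003,0,0,0,0.35]
  ]
}}

```text
time: 2.52
tool_pos: [590.8, -280.2, 0.6]
tcp_rot: [-180.0, -0.0, 96.6]
ft_force: [0.5, 0.2, -0.1]
finger_gap: 55.8
```

{"name": "jog_arm", "arguments": {
  "targets": [
    [0,0,0.0015,0,0,0,0.35],
    [0,0,0.003,0,0,0,0.35],
    [0,0,0.003,0,0,0,0.35]
  ]
}}

```text
time: 2.77
tool_pos: [590.7, -280.1, -2.5]
tcp_rot: [-180.0, -0.0, 96.6]
ft_force: [-0.0, 0.5, 0.4]
finger_gap: 55.6
```

{"name": "jog_arm", "arguments": {
  "targets": [
    [0,0,0.001,0,0,0,0.35],
    [0,0,0.002,0,0,0,0.35],
    [0,0,0.002,0,0,0,0.35]
  ]
}}

```text
time: 3.02
tool_pos: [591.1, -280.3, -3.9]
tcp_rot: [180.0, 0.0, 96.6]
ft_force: [0.1, -0.0, -0.1]
finger_gap: 55.4
```

{"name": "jog_arm", "arguments": {
  "targets": [
    [0.004,0,0,0,0,0,0.35],
    [0.008,0,0,0,0,0,0.35],
    [0.012,0,0,0,0,0,0.35],
    [0.015,0,0,0,0,0,0.35],
    [0.018,0,0,0,0,0,0.35]
  ]
}}

```text
time: 3.43
tool_pos: [588.9, -261.9, -4.0]
tcp_rot: [180.0, 0.0, 96.6]
ft_force: [-0.2, -1.9, 0.5]
finger_gap: 55.5
```

{"name": "jog_arm", "arguments": {
  "targets": [
    [0.003,0,0,0,0,0,0.35],
    [0.006,0,0,0,0,0,0.35],
    [0.009,0,0,0,0,0,0.35],
    [0.012,0,0,0,0,0,0.35],
    [0.015,0,0,0,0,0,0.35]
  ]
}}

```text
time: 3.85
tool_pos: [587.2, -247.3, -4.0]
tcp_rot: [180.0, 0.0, 96.6]
ft_force: [0.3, -2.3, 1.2]
finger_gap: 55.7
```

```bash
python3 - <<'E'
from bench import r
import cv2
for n,b in (("scene",(240,150,380,250)),("top",(220,150,380,265))):
    s=r.snapshot(n); x0,y0,x1,y1=b
    cv2.imwrite(f"pics/{n}3.png",cv2.resize(s["pixels"][y0:y1,x0:x1,::-1],None,fx=5,fy=5,interpolation=cv2.INTER_CUBIC))
E
```

```text
(no output)
```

View pics/scene3.png

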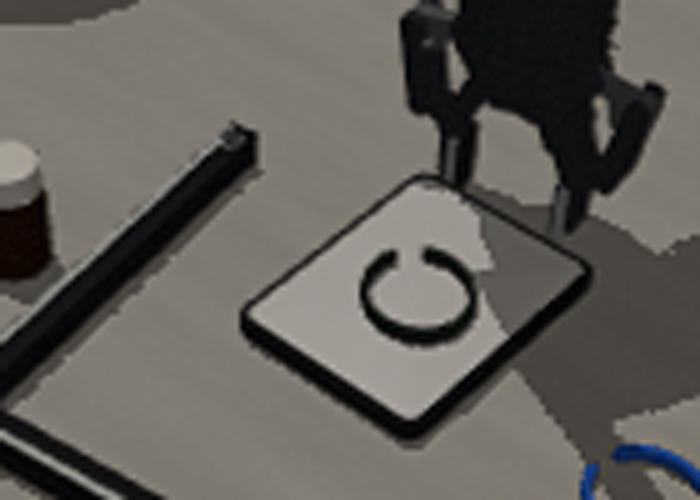

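View pics/top3.png

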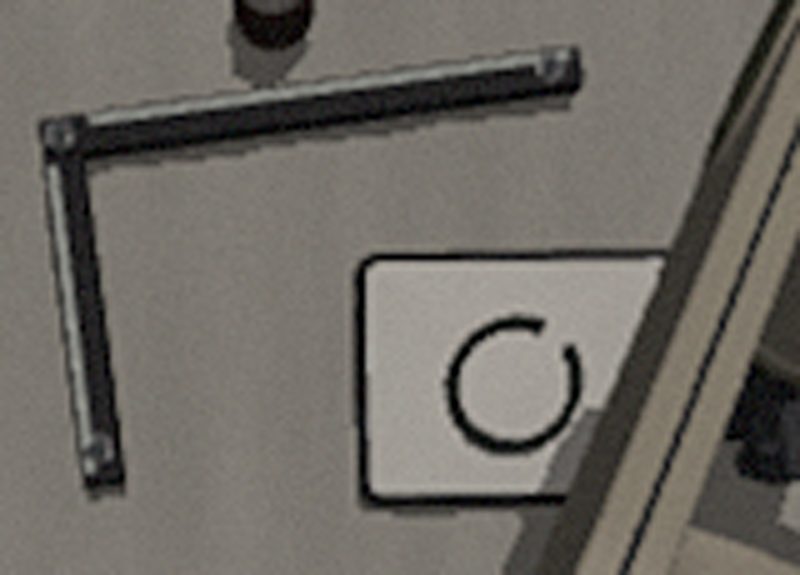

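The left finger is touching the pad at crop (455,185). The pad is turning square and the bracelet is riding along, so I'll keep pushing.

{"name": "jog_arm", "arguments": {
  "targets": [
    [0.004,0,0,0,0,0,0.35],
    [0.008,0,0,0,0,0,0.35],
    [0.012,0,0,0,0,0,0.35],
    [0.016,0,0,0,0,0,0.35],
    [0.02,0,0,0,0,0,0.35]
  ]
}}

```text
time: 4.37
tool_pos: [584.8, -227.2, -4.0]
tcp_rot: [180.0, 0.0, 96.6]
ft_force: [0.5, -1.2, 0.6]
finger_gap: 55.3
```

{"name": "jog_arm", "arguments": {
  "targets": [
    [0.004,0,0,0,0,0,0.35],
    [0.008,0,0,0,0,0,0.35],
    [0.012,0,0,0,0,0,0.35],
    [0.016,0,0,0,0,0,0.35],
    [0.02,0,0,0,0,0,0.35]
  ]
}}

```text
time: 4.78
tool_pos: [582.5, -207.4, -4.0]
tcp_rot: [-180.0, 0.0, 96.6]
ft_force: [0.9, -2.0, 0.5]
finger_gap: 55.4
```

```bash
python3 - <<'E'
from bench import r
import cv2
for n,b in (("scene",(220,150,360,250)),):
    s=r.snapshot(n); x0,y0,x1,y1=b
    cv2.imwrite(f"pics/{n}4.png",cv2.resize(s["pixels"][y0:y1,x0:x1,::-1],None,fx=5,fy=5,interpolation=cv2.INTER_CUBIC))
E
```

```text
(no output)
```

View pics/scene4.png

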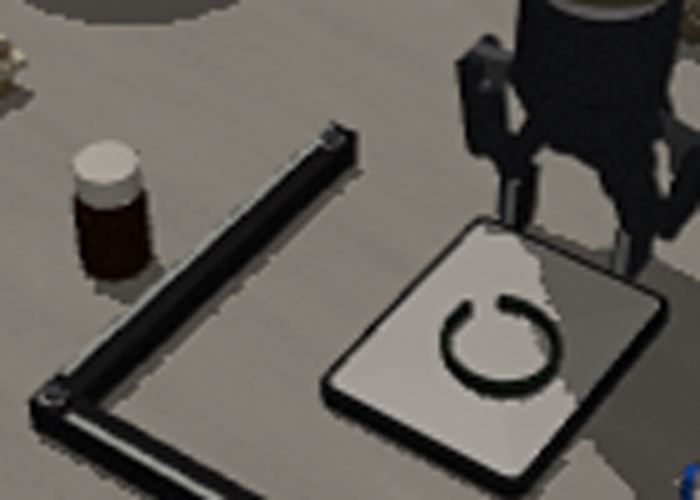

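{"name": "jog_arm", "arguments": {
  "targets": [
    [0.004,0,0,0,0,0,0.35],
    [0.008,0,0,0,0,0,0.35],
    [0.012,0,0,0,0,0,0.35],
    [0.016,0,0,0,0,0,0.35],
    [0.02,0,0,0,0,0,0.35]
  ]
}}

```text
time: 5.25
tool_pos: [580.2, -187.5, -4.0]
tcp_rot: [180.0, 0.0, 96.6]
ft_force: [1.3, -2.1, 2.1]
finger_gap: 55.6
```

{"name": "jog_arm", "arguments": {
  "targets": [
    [0.004,0,0,0,0,0,0.35],
    [0.008,0,0,0,0,0,0.35],
    [0.012,0,0,0,0,0,0.35],
    [0.016,0,0,0,0,0,0.35],
    [0.02,0,0,0,0,0,0.35]
  ]
}}

```text
time: 5.67
tool_pos: [577.9, -167.7, -4.0]
tcp_rot: [180.0, 0.0, 96.6]
ft_force: [-1.1, -2.3, 2.2]
finger_gap: 55.3
```

{"name": "jog_arm", "arguments": {
  "targets": [
    [0.004,0,0,0,0,0,0.35],
    [0.008,0,0,0,0,0,0.35],
    [0.012,0,0,0,0,0,0.35],
    [0.015,0,0,0,0,0,0.35],
    [0.017,0,0,0,0,0,0.35]
  ]
}}

```text
time: 6.08
tool_pos: [575.9, -150.7, -4.0]
tcp_rot: [180.0, 0.0, 96.6]
ft_force: [0.3, -3.2, 3.2]
finger_gap: 55.1
```

```bash
python3 - <<'E'
from bench import r
import cv2
for n,b in (("scene",(200,150,340,270)),("top",(210,140,370,260))):
    s=r.snapshot(n); x0,y0,x1,y1=b
    cv2.imwrite(f"pics/{n}5.png",cv2.resize(s["pixels"][y0:y1,x0:x1,::-1],None,fx=5,fy=5,interpolation=cv2.INTER_CUBIC))
E
```

```text
(no output)
```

View pics/scene5.png

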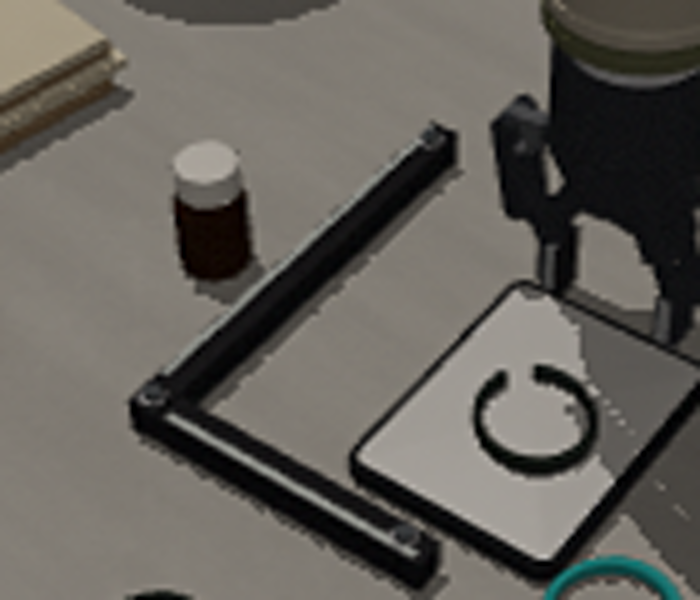

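View pics/top5.png

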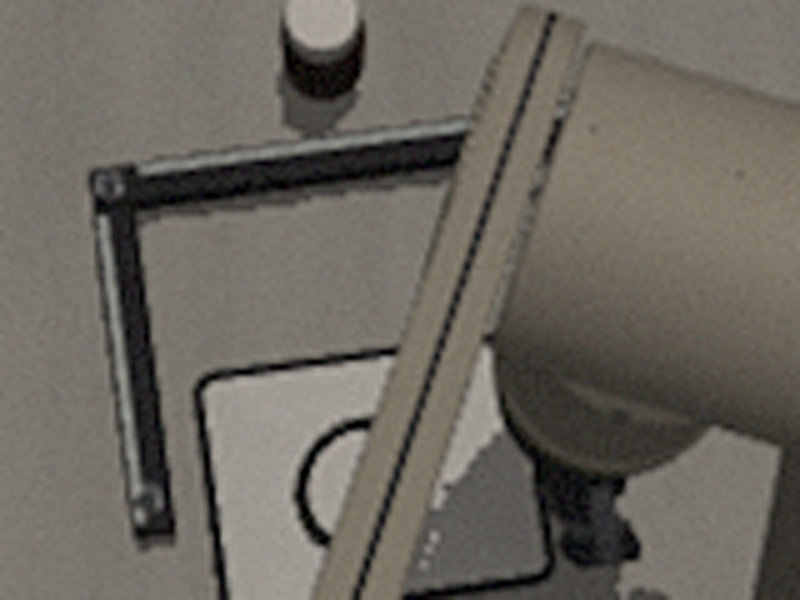

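The pad is square with the stop and about 16 mm from the short bar. The teal ring lies close to where the fingers must go, so I'll do the +x push from here with the fingers set a little to -y. First I'll back off and lift.

{"name": "jog_arm", "arguments": {
  "targets": [
    [-0.015,0,0,0,0,0,0.35],
    [-0.025,0,-0.02,0,0,0,0.35],
    [-0.025,0,-0.06,0,0,0,0.35],
    [-0.025,0,-0.085,0,0,0,0.35]
  ]
}}

```text
time: 6.52
tool_pos: [578.4, -176.1, 82.2]
tcp_rot: [-179.9, -0.1, 96.6]
ft_force: [0.4, -0.1, 1.3]
finger_gap: 55.4
```

```bash
python3 d.py 485 -150 80 6.6
```

```text
now [ 578.4 -176.1   82.2] [-1.7994e+02 -7.0000e-02  9.6580e+01] t 6.52 gap 55.4 F [ 0.4 -0.1  1.3]
tool d mm 36.7 -89.8 2.2 wz 1.5704
```

{"name": "jog_arm", "arguments": {
  "targets": [
    [0.0,-0.04,0,0,0,1.57,0.35],
    [0.0,-0.09,0,0,0,1.57,0.35],
    [0.037,-0.09,0,0,0,1.57,0.35],
    [0.037,-0.09,0,0,0,1.57,0.35],
    [0.037,-0.09,0,0,0,1.57,0.35]
  ]
}}

```text
time: 6.93
tool_pos: [483.1, -148.1, 79.9]
tcp_rot: [-179.8, -0.0, 60.5]
ft_force: [0.8, 0.5, 0.5]
finger_gap: 55.2
```

```bash
python3 d.py 480 -120 80 6.6
```

```text
now [ 483.1 -148.1   79.9] [-1.7983e+02 -3.0000e-02  6.0450e+01] t 6.93 gap 55.2 F [0.8 0.5 0.5]
tool d mm 23.0 -16.5 -0.1 wz 0.9399
```

{"name": "jog_arm", "arguments": {
  "targets": [
    [0,0,0,0,0,0.94,0.35],
    [0,0,0,0,0,0.94,0.35],
    [0,0,0,0,0,0.94,0.35],
    [0,0,0,0,0,0.94,0.35],
    [0,0,0,0,0,0.94,0.35]
  ]
}}

```text
time: 7.35
tool_pos: [484.5, -149.1, 80.2]
tcp_rot: [-179.9, 0.0, 24.6]
ft_force: [-0.3, -0.8, -0.8]
finger_gap: 55.4
```

{"name": "jog_arm", "arguments": {
  "targets": [
    [0,0,0,0,0,0.315,0.35],
    [0,0,0,0,0,0.315,0.35],
    [0,0,0,0,0,0.315,0.35],
    [0,0,0,0,0,0.315,0.35]
  ]
}}

```text
time: 7.68
tool_pos: [484.6, -149.1, 80.2]
tcp_rot: [-179.9, 0.1, 6.8]
ft_force: [0.5, -0.3, -0.1]
finger_gap: 55.3
```

```bash
python3 - <<'E'
from bench import r
from h import *
s=r.snapshot("top")
np.savez("/tmp/t6.npz",**s)
# predicted pad pose in stop frame (-127,-91.4)
S=[685.3,40.5,6.6]
q=place(S,[[-127,-91.4,0]])[0]
overlay(s,[q[0],q[1],6.6],S,(220,140,360,260),5,"pics/ov6.png")
x=s["pixels"][160:320,210:370,::-1]
cv2.imwrite("pics/top6.png",cv2.resize(x,None,fx=3.7,fy=3.7,interpolation=cv2.INTER_CUBIC))
E
python3 d.py 494.4 -84.3 40 6.6
```

```text
now [ 484.7 -149.2   80.3] [-1.7993e+02  6.0000e-02  7.0300e+00] t 7.73 gap 55.8 F [ 0.2  0.5 -0.2]
tool d mm 17.6 -63.2 40.3 wz 0.0075
```

View pics/ov6.png

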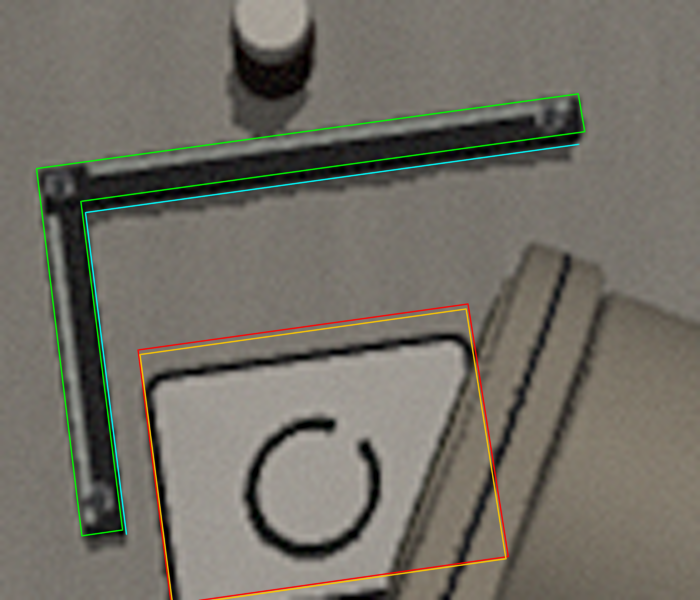

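View pics/top6.png

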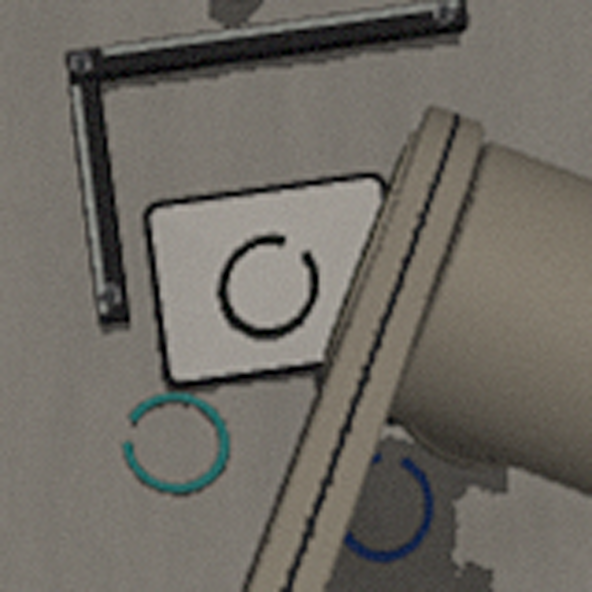

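The pad sits square at about x' = -140 (stop frame), 13 mm farther out than I assumed. Its -x corner is only a few mm from the teal ring, whose centre is at crop (177,443). I'll set the fingers at x' = -217, y' = -105, which leaves 11 mm or more to the ring.

```bash
python3 d.py 481.8 -88.7 20 6.6
```

```text
now [ 484.7 -149.2   80.3] [-1.7993e+02  6.0000e-02  7.0300e+00] t 7.73 gap 55.8 F [ 0.2  0.5 -0.2]
tool d mm 4.6 -60.4 60.3 wz 0.0075
```

{"name": "jog_arm", "arguments": {
  "targets": [
    [0.002,-0.03,0,0,0,0.007,0.35],
    [0.005,-0.06,0.02,0,0,0.007,0.35],
    [0.005,-0.06,0.05,0,0,0.007,0.35],
    [0.005,-0.06,0.05,0,0,0.007,0.35],
    [0.005,-0.06,0.05,0,0,0.007,0.35]
  ]
}}

```text
time: 8.15
tool_pos: [480.8, -88.7, 29.4]
tcp_rot: [-179.9, 0.3, 6.7]
ft_force: [0.3, -0.3, 0.8]
finger_gap: 55.6
```

```bash
python3 d.py 481.8 -88.7 -4 6.6; python3 - <<'E'
from bench import r
import cv2
for n,b in (("scene",(240,190,380,295)),):
    s=r.snapshot(n); x0,y0,x1,y1=b
    cv2.imwrite(f"pics/{n}7.png",cv2.resize(s["pixels"][y0:y1,x0:x1,::-1],None,fx=5.5,fy=5.5,interpolation=cv2.INTER_CUBIC))
E
```

```text
now [480.8 -88.7  29.4] [-179.89    0.26    6.71] t 8.15 gap 55.6 F [ 0.3 -0.3  0.8]
tool d mm 1.0 0.1 33.4 wz 0.0019
```

View pics/scene7.png

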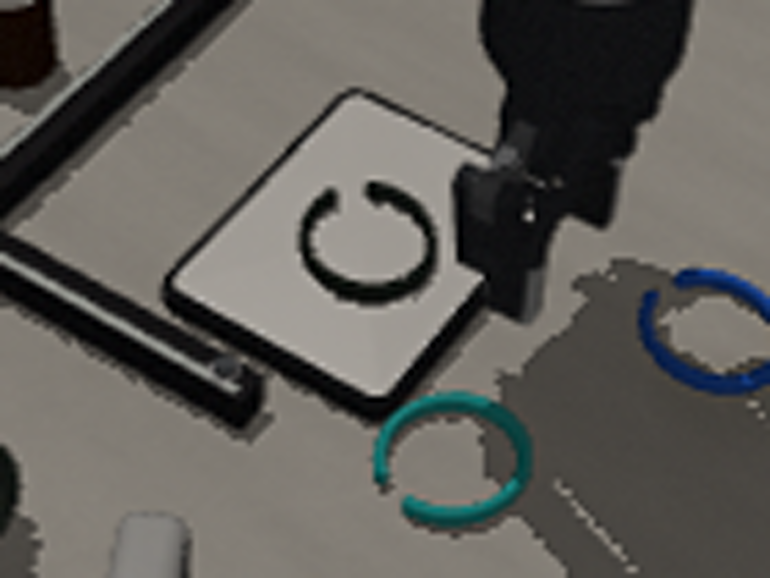

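```bash
python3 - <<'E'
from bench import r
from h import *
s=r.snapshot("scene"); c=cam(s); p=r.sense()["tool_pos"]
T=[p[0],p[1],6.7]
def fp(z): # finger footprint near
    return place(T,[[11,28,z],[11,42,z],[-11,42,z],[-11,28,z]])
x0,y0,x1,y1=240,190,380,295;k=5.5
im=cv2.resize(np.ascontiguousarray(s["pixels"][y0:y1,x0:x1,::-1]),None,fx=k,fy=k,interpolation=cv2.INTER_CUBIC)
for z,col in ((0,(0,0,255)),(5,(0,128,255)),(34,(0,255,0))):
  q=(proj(c,fp(z))-[x0,y0]+.5)*k
  cv2.polylines(im,[np.round(q).astype(np.int32)],True,col,1)
cv2.imwrite("pics/fp.png",im)
E
```

View pics/fp.png

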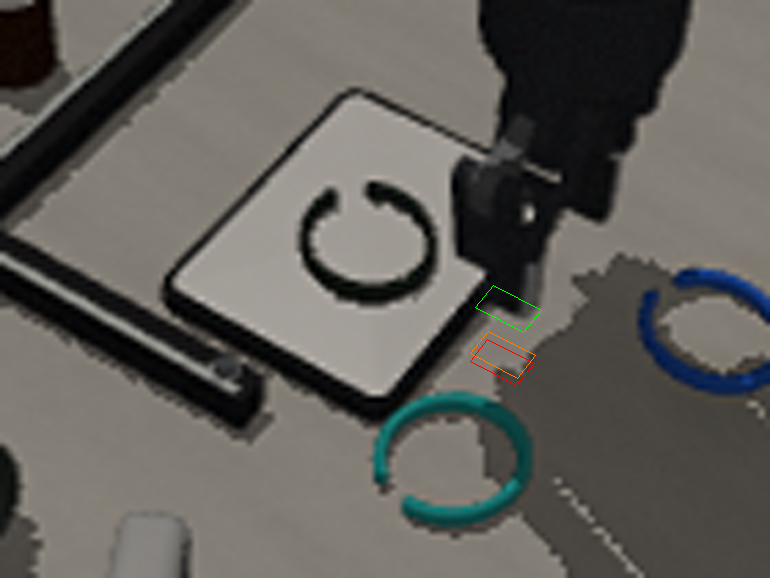

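The projected finger footprint (orange and red) lands clear of both the pad edge and the teal ring, so I'll lower.

{"name": "jog_arm", "arguments": {
  "targets": [
    [0,0,0.015,0,0,0,0.35],
    [0,0,0.025,0,0,0,0.35],
    [0,0,0.03,0,0,0,0.35],
    [0,0,0.033,0,0,0,0.35],
    [0,0,0.033,0,0,0,0.35]
  ]
}}

```text
time: 8.67
tool_pos: [482.6, -89.6, -2.3]
tcp_rot: [-180.0, 0.0, 6.5]
ft_force: [-0.2, 0.7, 1.4]
finger_gap: 55.7
```

```bash
python3 d.py 481.8 -88.7 -4 6.6; python3 - <<'E'
from bench import r
import cv2
for n,b in (("scene",(240,190,380,295)),):
    s=r.snapshot(n); x0,y0,x1,y1=b
    cv2.imwrite(f"pics/{n}8.png",cv2.resize(s["pixels"][y0:y1,x0:x1,::-1],None,fx=5.5,fy=5.5,interpolation=cv2.INTER_CUBIC))
E
```

```text
now [482.6 -89.6  -2.3] [-1.7998e+02  4.0000e-02  6.5300e+00] t 8.67 gap 55.7 F [-0.2  0.7  1.4]
tool d mm -0.7 -1.0 1.7 wz -0.0011
```

View pics/scene8.png

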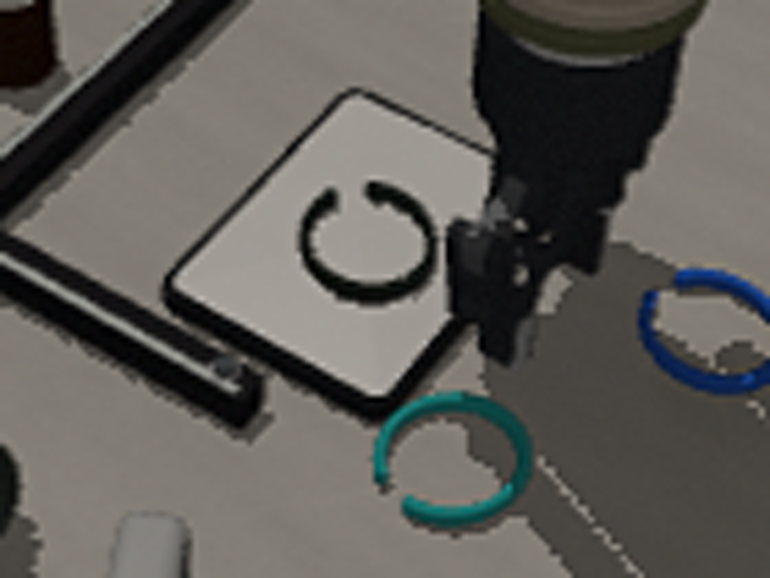

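{"name": "jog_arm", "arguments": {
  "targets": [
    [0.003,0,0.001,0,0,0,0.35],
    [0.006,0,0.0015,0,0,0,0.35],
    [0.009,0,0.0015,0,0,0,0.35],
    [0.012,0,0.0015,0,0,0,0.35],
    [0.015,0,0.0015,0,0,0,0.35]
  ]
}}

```text
time: 9.13
tool_pos: [498.0, -87.6, -3.4]
tcp_rot: [180.0, 0.0, 6.6]
ft_force: [-1.6, -1.0, 1.4]
finger_gap: 55.3
```

{"name": "jog_arm", "arguments": {
  "targets": [
    [0.004,0,0,0,0,0,0.35],
    [0.008,0,0,0,0,0,0.35],
    [0.012,0,0,0,0,0,0.35],
    [0.016,0,0,0,0,0,0.35],
    [0.02,0,0,0,0,0,0.35]
  ]
}}

```text
time: 9.55
tool_pos: [518.1, -85.3, -3.6]
tcp_rot: [-180.0, 0.0, 6.6]
ft_force: [-3.6, -0.7, 1.9]
finger_gap: 55.3
```

{"name": "jog_arm", "arguments": {
  "targets": [
    [0.004,0,0,0,0,0,0.35],
    [0.008,0,0,0,0,0,0.35],
    [0.012,0,0,0,0,0,0.35],
    [0.016,0,0,0,0,0,0.35],
    [0.02,0,0,0,0,0,0.35]
  ]
}}

```text
time: 9.97
tool_pos: [537.9, -83.1, -3.6]
tcp_rot: [-180.0, 0.0, 6.6]
ft_force: [-3.2, 0.1, 1.6]
finger_gap: 55.7
```

```bash
python3 - <<'E'
from bench import r
import cv2
for n,b in (("scene",(210,150,360,265)),):
    s=r.snapshot(n); x0,y0,x1,y1=b
    cv2.imwrite(f"pics/{n}9.png",cv2.resize(s["pixels"][y0:y1,x0:x1,::-1],None,fx=5,fy=5,interpolation=cv2.INTER_CUBIC))
E
```

```text
(no output)
```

View pics/scene9.png

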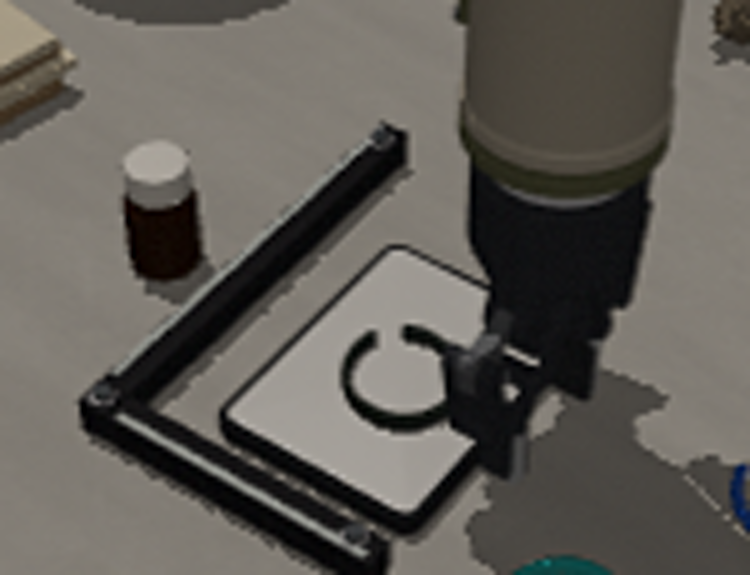

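{"name": "jog_arm", "arguments": {
  "targets": [
    [0.004,0,0,0,0,0,0.35],
    [0.008,0,0,0,0,0,0.35],
    [0.012,0,0,0,0,0,0.35],
    [0.016,0,0,0,0,0,0.35],
    [0.02,0,0,0,0,0,0.35]
  ]
}}

```text
time: 10.43
tool_pos: [557.7, -80.8, -3.7]
tcp_rot: [-180.0, 0.0, 6.5]
ft_force: [-1.9, 0.1, -0.6]
finger_gap: 55.5
```

{"name": "jog_arm", "arguments": {
  "targets": [
    [0.003,0,0,0,0,0,0.35],
    [0.006,0,0,0,0,0,0.35],
    [0.008,0,0,0,0,0,0.35],
    [0.0095,0,0,0,0,0,0.35],
    [0.011,0,0,0,0,0,0.35]
  ]
}}

```text
time: 10.85
tool_pos: [568.4, -79.6, -3.6]
tcp_rot: [-180.0, 0.0, 6.6]
ft_force: [-2.0, -1.3, -0.0]
finger_gap: 55.3
```

{"name": "jog_arm", "arguments": {
  "targets": [
    [0.001,0,0,0,0,0,0.35],
    [0.002,0,0,0,0,0,0.35]
  ]
}}

```text
time: 11.02
tool_pos: [570.3, -79.4, -3.6]
tcp_rot: [-180.0, 0.0, 6.6]
ft_force: [-1.0, -0.1, 0.1]
finger_gap: 55.2
```

{"name": "jog_arm", "arguments": {
  "targets": [
    [0.001,0,0,0,0,0,0.35],
    [0.002,0,0,0,0,0,0.35]
  ]
}}

```text
time: 11.18
tool_pos: [571.0, -79.4, -3.7]
tcp_rot: [-180.0, 0.2, 6.6]
ft_force: [-11.9, -2.3, 9.2]
finger_gap: 55.8
```

{"name": "jog_arm", "arguments": {
  "targets": [
    [0.001,0,0,0,0,0,0.35],
    [0.0015,0,0,0,0,0,0.35]
  ]
}}

```text
time: 11.35
tool_pos: [571.0, -79.3, -3.9]
tcp_rot: [-180.0, 0.3, 6.6]
ft_force: [-18.1, -3.5, 13.1]
finger_gap: 55.6
```

The force rose to 18 N, so the pad is against the long bar. I'll retreat, lift and turn for the final +y push.

{"name": "jog_arm", "arguments": {
  "targets": [
    [-0.01,0,0,0,0,0,0.35],
    [-0.025,0,-0.02,0,0,0,0.35],
    [-0.03,0,-0.06,0,0,0,0.35],
    [-0.03,0,-0.09,0,0,0,0.35]
  ]
}}

```text
time: 11.68
tool_pos: [542.5, -82.3, 87.3]
tcp_rot: [-180.0, 0.1, 6.5]
ft_force: [1.1, -0.3, 1.9]
finger_gap: 55.3
```

```bash
python3 d.py 643.8 -157.6 85 96.6; python3 - <<'E'
from bench import r
from h import *
s=r.snapshot("top")
S=[685.3,40.5,6.6]
q=place(S,[[-57.5,-91.4,0]])[0]
overlay(s,[q[0],q[1],6.6],S,(220,140,360,260),5,"pics/ov10.png")
E
```

```text
now [542.5 -82.3  87.3] [-1.7996e+02  9.0000e-02  6.5300e+00] t 11.68 gap 55.3 F [ 1.1 -0.3  1.9]
tool d mm 92.0 86.3 2.3 wz -1.5721
```

View pics/ov10.png

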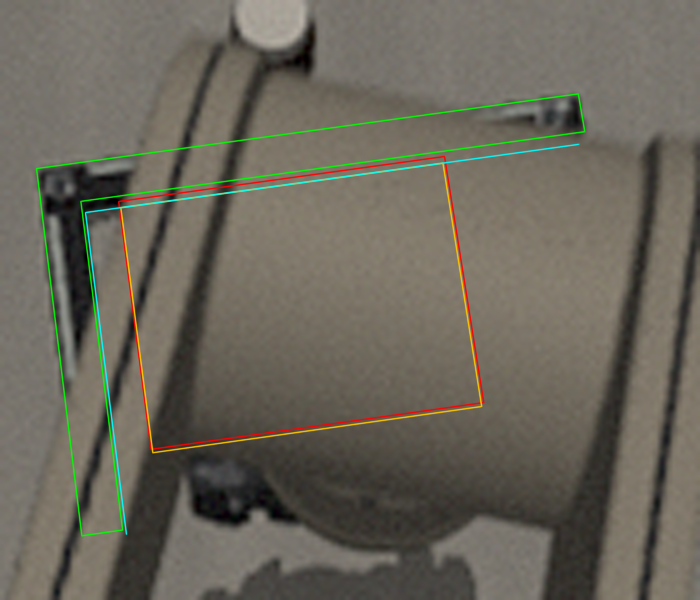

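{"name": "jog_arm", "arguments": {
  "targets": [
    [0,0.04,0,0,0,-1.572,0.35],
    [0.02,0.08,0,0,0,-1.572,0.35],
    [0.05,0.086,0,0,0,-1.572,0.35],
    [0.09,0.086,0,0,0,-1.572,0.35],
    [0.09,0.086,0,0,0,-1.572,0.35]
  ]
}}

```text
time: 12.15
tool_pos: [648.1, -158.0, 84.3]
tcp_rot: [180.0, -0.1, 42.3]
ft_force: [-0.9, 0.8, -0.9]
finger_gap: 55.6
```

```bash
python3 d.py 643.8 -157.6 85 96.6
```

```text
now [ 648.1 -158.    84.3] [ 1.7996e+02 -1.1000e-01  4.2330e+01] t 12.15 gap 55.6 F [-0.9  0.8 -0.9]
tool d mm -2.9 -3.2 -0.7 wz -0.9471
```

{"name": "jog_arm", "arguments": {
  "targets": [
    [0,0,0,0,0,-0.947,0.35],
    [0,0,0,0,0,-0.947,0.35],
    [0,0,0,0,0,-0.947,0.35],
    [0,0,0,0,0,-0.947,0.35],
    [0,0,0,0,0,-0.947,0.35]
  ]
}}

```text
time: 12.57
tool_pos: [643.7, -157.6, 86.4]
tcp_rot: [179.9, -0.0, 78.2]
ft_force: [-0.6, -0.7, -0.2]
finger_gap: 55.7
```

{"name": "jog_arm", "arguments": {
  "targets": [
    [0,0,0,0,0,-0.322,0.35],
    [0,0,0,0,0,-0.322,0.35],
    [0,0,0,0,0,-0.322,0.35],
    [0,0,0,0,0,-0.322,0.35]
  ]
}}

```text
time: 12.9
tool_pos: [643.7, -157.6, 86.5]
tcp_rot: [179.9, 0.0, 96.5]
ft_force: [-0.2, 0.6, -0.2]
finger_gap: 55.6
```

```bash
python3 d.py 643.8 -157.6 20 96.6; python3 - <<'E'
from bench import r
from h import *
s=r.snapshot("scene")
S=[685.3,40.5,6.6]
q=place(S,[[-57.5,-91.4,0]])[0]
overlay(s,[q[0],q[1],6.6],S,(210,150,360,265),5,"pics/ov11.png")
E
```

```text
now [ 643.7 -157.6   86.5] [1.7995e+02 1.0000e-02 9.6500e+01] t 12.9 gap 55.6 F [-0.2  0.6 -0.2]
tool d mm -0.0 0.1 66.5 wz -0.0018
```

View pics/ov11.png

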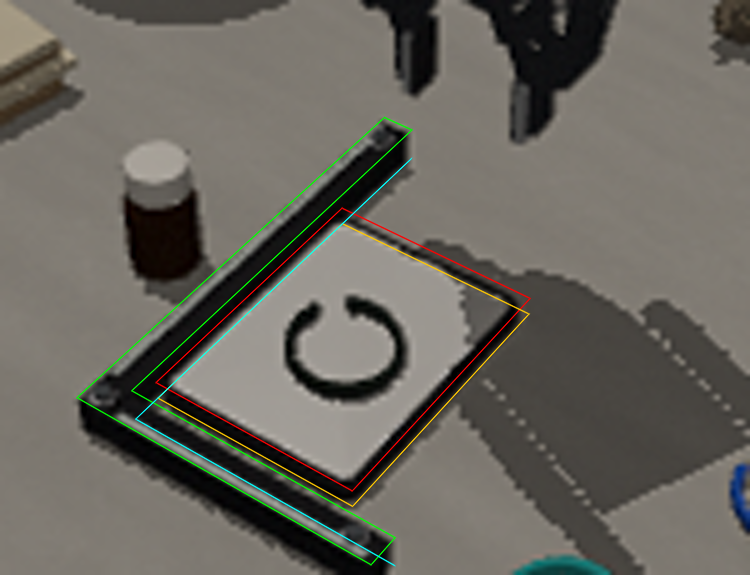

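The pad lies against the long bar with about 15 mm left to the short bar, and the bracelet is still centred. The fingers are clear behind the -y edge, so I'll lower and push.

{"name": "jog_arm", "arguments": {
  "targets": [
    [0,0,0.03,0,0,0,0.35],
    [0,0,0.055,0,0,0,0.35],
    [0,0,0.075,0,0,0,0.35],
    [0,0,0.084,0,0,0,0.35],
    [0,0,0.088,0,0,0,0.35]
  ]
}}

```text
time: 13.37
tool_pos: [641.8, -157.1, -3.9]
tcp_rot: [-179.8, -0.1, 96.2]
ft_force: [-0.5, 0.6, 1.9]
finger_gap: 55.1
```

```bash
python3 d.py 643.8 -157.6 -4 96.6; python3 - <<'E'
from bench import r
from h import *
s=r.snapshot("scene"); x0,y0,x1,y1=(210,150,360,265)
cv2.imwrite(f"pics/s12.png",cv2.resize(s["pixels"][y0:y1,x0:x1,::-1],None,fx=5,fy=5,interpolation=cv2.INTER_CUBIC))
E
```

```text
now [ 641.8 -157.1   -3.9] [-1.7982e+02 -8.0000e-02  9.6180e+01] t 13.37 gap 55.1 F [-0.5  0.6  1.9]
tool d mm -0.8 2.0 0.1 wz -0.0073
```

View pics/s12.png

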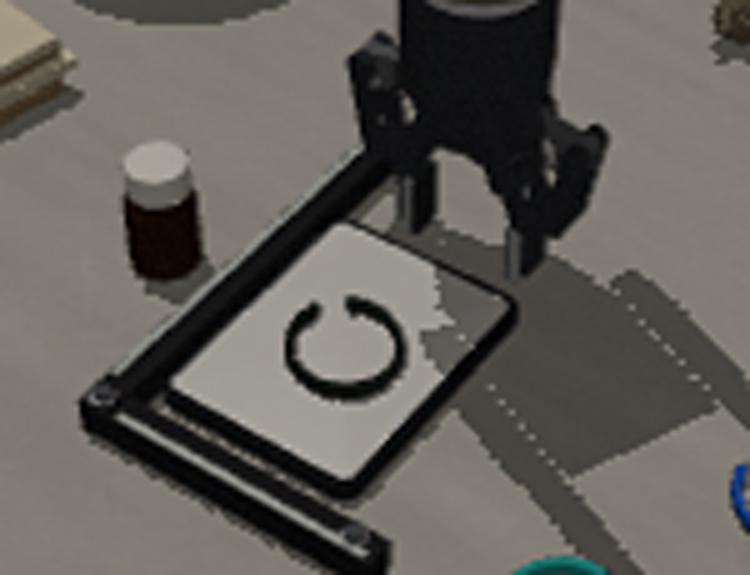

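{"name": "jog_arm", "arguments": {
  "targets": [
    [0.004,0,-0.0005,0,0,0,0.35],
    [0.008,0,-0.0005,0,0,0,0.35],
    [0.011,0,-0.0005,0,0,0,0.35],
    [0.014,0,-0.0005,0,0,0,0.35],
    [0.017,0,-0.0005,0,0,0,0.35]
  ]
}}

```text
time: 13.83
tool_pos: [642.1, -140.8, 0.2]
tcp_rot: [179.9, 0.1, 96.3]
ft_force: [-0.2, -3.4, 1.0]
finger_gap: 55.5
```

{"name": "jog_arm", "arguments": {
  "targets": [
    [0.003,0,0,0,0,0,0.35],
    [0.006,0,0,0,0,0,0.35],
    [0.008,0,0,0,0,0,0.35],
    [0.01,0,0,0,0,0,0.35]
  ]
}}

```text
time: 14.17
tool_pos: [640.5, -130.6, -0.8]
tcp_rot: [180.0, 0.0, 96.3]
ft_force: [0.1, -2.6, 1.7]
finger_gap: 55.4
```

{"name": "jog_arm", "arguments": {
  "targets": [
    [0.001,0,0,0,0,0,0.35],
    [0.002,0,0,0,0,0,0.35]
  ]
}}

```text
time: 14.33
tool_pos: [640.1, -128.7, -1.0]
tcp_rot: [180.0, 0.0, 96.3]
ft_force: [1.7, -2.7, 1.2]
finger_gap: 55.6
```

{"name": "jog_arm", "arguments": {
  "targets": [
    [0.001,0,0.001,0,0,-0.005,0.35],
    [0.002,0,0.0015,0,0,-0.005,0.35]
  ]
}}

```text
time: 14.5
tool_pos: [640.4, -127.6, -2.1]
tcp_rot: [179.9, 0.1, 96.6]
ft_force: [0.3, -7.8, 5.6]
finger_gap: 55.6
```

{"name": "jog_arm", "arguments": {
  "targets": [
    [0.001,0,0,0,0,0,0.35],
    [0.0015,0,0,0,0,0,0.35]
  ]
}}

```text
time: 14.67
tool_pos: [640.6, -127.5, -2.0]
tcp_rot: [179.9, 0.2, 96.6]
ft_force: [2.8, -12.9, -0.4]
finger_gap: 55.1
```

{"name": "jog_arm", "arguments": {
  "targets": [
    [0.001,0,0,0,0,0,0.35],
    [0.001,0,0,0,0,0,0.35]
  ]
}}

```text
time: 14.83
tool_pos: [640.6, -127.5, -1.9]
tcp_rot: [179.9, 0.3, 96.6]
ft_force: [3.6, -14.4, -1.0]
finger_gap: 55.5
```

{"name": "jog_arm", "arguments": {
  "targets": [
    [-0.01,0,0,0,0,0,0.35],
    [-0.03,0,-0.015,0,0,0,0.35],
    [-0.035,0,-0.055,0,0,0,0.35],
    [-0.06,0,-0.09,0,0,0,0.35],
    [-0.1,0,-0.09,0,0,0,0.35]
  ]
}}

```text
time: 15.25
tool_pos: [655.3, -222.2, 95.7]
tcp_rot: [179.5, 0.1, 96.8]
ft_force: [1.4, -0.6, 1.8]
finger_gap: 55.6
```

```bash
python3 - <<'E'
from bench import r
from h import *
S=[685.3,40.5,6.6]
q=place(S,[[-57.5,-75,0]])[0]
s=r.snapshot("top"); overlay(s,[q[0],q[1],6.6],S,(220,140,360,260),5,"pics/ov13t.png")
x0,y0,x1,y1=(220,150,340,265)
s=r.snapshot("scene"); cv2.imwrite(f"pics/s13.png",cv2.resize(s["pixels"][y0:y1,x0:x1,::-1],None,fx=5,fy=5,interpolation=cv2.INTER_CUBIC))
E
```

```text
(no output)
```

View pics/ov13t.png

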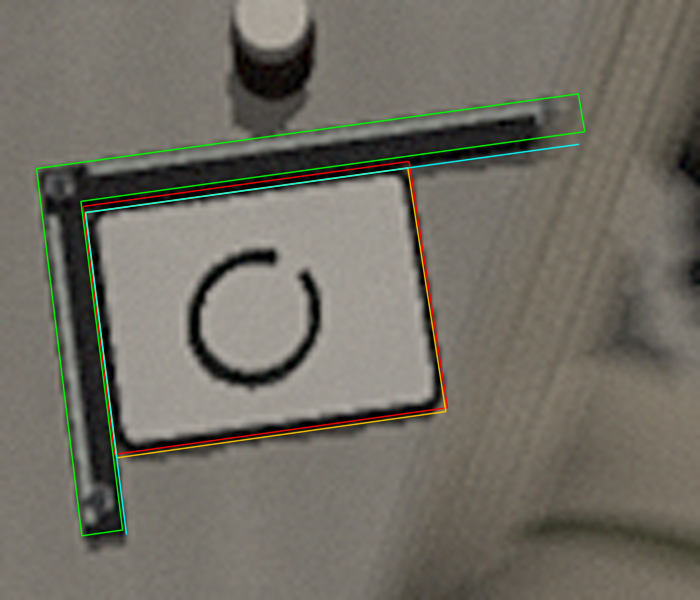

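View pics/s13.png

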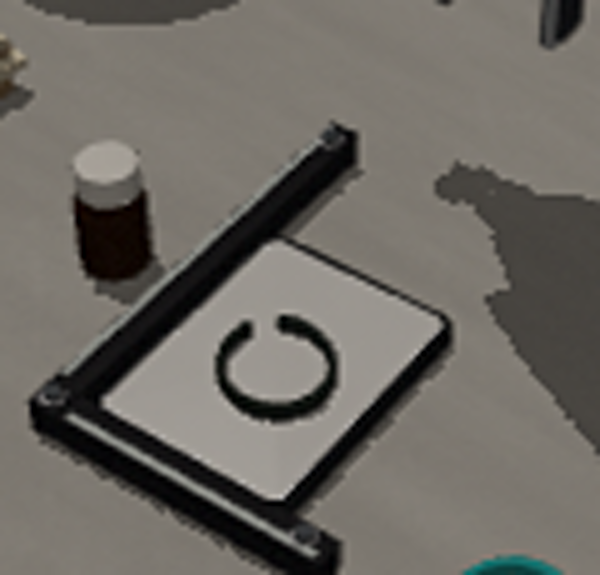

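The top view shows the pad flush in the corner within about 1 mm, with the bracelet centred at crop (255,317). I'll finish with a light +x nudge to make sure it is still seated on the long bar after the sideways push.

```bash
python3 d.py 553 -60 95 6.6
```

```text
now [ 652.6 -229.4   90.8] [179.73   0.23  96.41] t 15.35 gap 55.7 F [-0.4 -0.1 -0.7]
tool d mm 179.4 -80.1 -4.2 wz 1.5674
```

{"name": "jog_arm", "arguments": {
  "targets": [
    [0.0,-0.04,0,0,0,1.567,0.35],
    [0.02,-0.075,0,0,0,1.567,0.35],
    [0.06,-0.08,0,0,0,1.567,0.35],
    [0.1,-0.08,0,0,0,1.567,0.35],
    [0.14,-0.08,0,0,0,1.567,0.35]
  ]
}}

```text
time: 15.77
tool_pos: [553.8, -93.9, 86.4]
tcp_rot: [-179.9, -0.0, 60.7]
ft_force: [0.3, 0.2, 0.1]
finger_gap: 55.8
```

```bash
python3 d.py 553 -60 90 6.6
```

```text
now [553.8 -93.9  86.4] [-1.7986e+02 -3.0000e-02  6.0720e+01] t 15.77 gap 55.8 F [0.3 0.2 0.1]
tool d mm 29.2 -17.3 -3.6 wz 0.9445
```

{"name": "jog_arm", "arguments": {
  "targets": [
    [0.028,-0.017,0,0,0,0.9445,0.35],
    [0.028,-0.017,0,0,0,0.9445,0.35],
    [0.028,-0.017,0,0,0,0.9445,0.35],
    [0.028,-0.017,0,0,0,0.9445,0.35],
    [0.028,-0.017,0,0,0,0.9445,0.35]
  ]
}}

```text
time: 16.18
tool_pos: [553.6, -61.4, 86.7]
tcp_rot: [-179.9, 0.1, 25.1]
ft_force: [0.5, -1.5, -0.5]
finger_gap: 55.9
```

{"name": "jog_arm", "arguments": {
  "targets": [
    [0,0,0,0,0,0.3195,0.35],
    [0,0,0,0,0,0.3195,0.35],
    [0,0,0,0,0,0.3195,0.35],
    [0,0,0,0,0,0.3195,0.35]
  ]
}}

```text
time: 16.52
tool_pos: [553.6, -62.0, 86.7]
tcp_rot: [-179.9, 0.1, 6.9]
ft_force: [0.9, -0.2, -0.6]
finger_gap: 55.3
```

```bash
python3 d.py 553 -60 -4 6.6
```

```text
now [553.6 -62.   86.7] [-1.7992e+02  9.0000e-02  6.9000e+00] t 16.52 gap 55.3 F [ 0.9 -0.2 -0.6]
tool d mm -0.4 -2.0 90.7 wz 0.0053
```

{"name": "jog_arm", "arguments": {
  "targets": [
    [-0.002,0,0.035,0,0,0,0.35],
    [-0.002,0,0.065,0,0,0,0.35],
    [-0.002,0,0.08,0,0,0,0.35],
    [-0.002,0,0.086,0,0,0,0.35],
    [-0.002,0,0.088,0,0,0,0.35]
  ]
}}

```text
time: 16.93
tool_pos: [550.6, -62.3, -2.4]
tcp_rot: [-179.9, 0.2, 7.2]
ft_force: [-0.7, 0.4, 1.0]
finger_gap: 55.4
```

```bash
python3 d.py 553 -60 -4 6.6
```

```text
now [550.6 -62.3  -2.4] [-179.91    0.2     7.18] t 16.93 gap 55.4 F [-0.7  0.4  1. ]
tool d mm 2.6 -2.0 1.6 wz 0.0102
```

{"name": "jog_arm", "arguments": {
  "targets": [
    [0.004,0,0,0,0,0.007,0.35],
    [0.008,0,0,0,0,0.007,0.35],
    [0.011,0,0,0,0,0.007,0.35],
    [0.014,0,0,0,0,0.007,0.35],
    [0.014,0,0,0,0,0.007,0.35]
  ]
}}

```text
time: 17.35
tool_pos: [567.8, -61.2, 0.7]
tcp_rot: [180.0, -0.1, 6.7]
ft_force: [0.1, 0.2, 0.5]
finger_gap: 55.6
```

```bash
python3 d.py 553 -60 -4 6.6
```

```text
now [567.8 -61.2   0.7] [ 1.7996e+02 -1.3000e-01  6.6900e+00] t 17.35 gap 55.6 F [0.1 0.2 0.5]
tool d mm -14.6 -2.9 4.7 wz 0.0015
```

{"name": "jog_arm", "arguments": {
  "targets": [
    [0,0,0.003,0,0,0.0015,0.35],
    [0.0005,0,0.003,0,0,0.0015,0.35],
    [0.001,0,0.003,0,0,0.0015,0.35]
  ]
}}

```text
time: 17.6
tool_pos: [566.8, -60.9, -3.9]
tcp_rot: [-180.0, 0.0, 6.6]
ft_force: [0.3, 0.0, -0.1]
finger_gap: 55.5
```

{"name": "jog_arm", "arguments": {
  "targets": [
    [0.0005,0,0,0,0,0,0.35],
    [0.001,0,0,0,0,0,0.35]
  ]
}}

```text
time: 17.77
tool_pos: [568.1, -60.9, -3.6]
tcp_rot: [-180.0, 0.0, 6.6]
ft_force: [0.7, -0.4, -0.4]
finger_gap: 55.4
```

{"name": "jog_arm", "arguments": {
  "targets": [
    [0.0005,0,0,0,0,0,0.35],
    [0.001,0,0,0,0,0,0.35]
  ]
}}

```text
time: 17.93
tool_pos: [568.7, -60.8, -3.7]
tcp_rot: [-180.0, 0.1, 6.6]
ft_force: [-2.9, -1.0, 1.8]
finger_gap: 55.5
```

{"name": "jog_arm", "arguments": {
  "targets": [
    [0.0005,0,0,0,0,0,0.35],
    [0.001,0,0,0,0,0,0.35]
  ]
}}

```text
time: 18.1
tool_pos: [568.8, -60.8, -3.8]
tcp_rot: [-180.0, 0.2, 6.6]
ft_force: [-9.4, -1.0, 6.8]
finger_gap: 55.9
```

{"name": "jog_arm", "arguments": {
  "targets": [
    [0.0005,0,0,0,0,0,0.35],
    [0.0005,0,0,0,0,0,0.35]
  ]
}}

```text
time: 18.27
tool_pos: [568.8, -60.8, -3.9]
tcp_rot: [-180.0, 0.2, 6.6]
ft_force: [-10.2, -0.6, 7.8]
finger_gap: 54.8
```

The force rose at once with no travel, so the pad is solidly seated. I'll retreat clear and check.

{"name": "jog_arm", "arguments": {
  "targets": [
    [-0.008,0,0,0,0,0,0.35],
    [-0.02,0,-0.01,0,0,0,0.35],
    [-0.025,0,-0.045,0,0,0,0.35],
    [-0.03,0.04,-0.085,0,0,0,0.35],
    [-0.03,0.08,-0.1,0,0,0,0.35]
  ]
}}

```text
time: 18.68
tool_pos: [549.4, -128.9, 92.5]
tcp_rot: [180.0, -0.2, 6.8]
ft_force: [1.1, -0.2, -0.0]
finger_gap: 55.7
```

{"name": "jog_arm", "arguments": {
  "targets": [
    [0,0.04,0,0,0,0,0.35],
    [0,0.08,0,0,0,0,0.35],
    [0,0.12,-0.02,0,0,0,0.35],
    [0,0.16,-0.04,0,0,0,0.35],
    [0,0.2,-0.04,0,0,0,0.35]
  ]
}}

```text
time: 19.1
tool_pos: [573.0, -327.3, 133.6]
tcp_rot: [179.8, -0.3, 6.6]
ft_force: [0.4, -1.0, 1.3]
finger_gap: 55.3
```

{"name": "jog_arm", "arguments": {
  "targets": [
    [0,0,0,0,0,0,0.35],
    [0,0,0,0,0,0,0.35],
    [0,0,0,0,0,0,0.35]
  ]
}}

```text
time: 19.35
tool_pos: [570.9, -324.6, 128.7]
tcp_rot: [-179.9, 0.0, 6.5]
ft_force: [-0.5, 0.9, -0.8]
finger_gap: 55.5
```

```bash
python3 - <<'E'
from bench import r
from h import *
S=[685.3,40.5,6.6]
q=place(S,[[-57.5,-75,0]])[0]
s=r.snapshot("top"); overlay(s,[q[0],q[1],6.6],S,(220,140,360,260),5,"pics/ov14t.png")
cv2.imwrite("pics/t14.png",s["pixels"][:,:,::-1])
x0,y0,x1,y1=(220,150,340,265)
s=r.snapshot("scene"); cv2.imwrite(f"pics/s14.png",cv2.resize(s["pixels"][y0:y1,x0:x1,::-1],None,fx=5,fy=5,interpolation=cv2.INTER_CUBIC))
print(r.sense()["tool_pos"],r.sense()["ft_force"])
E
```

```text
[ 571.09244495 -323.39229318  128.72729086] [ 0.04382786 -0.15112394 -0.21890723]
```

View pics/ov14t.png

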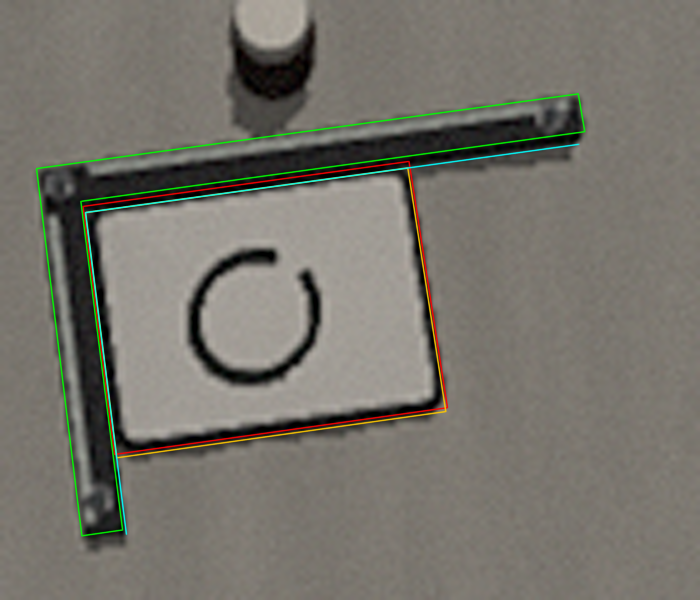

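View pics/s14.png

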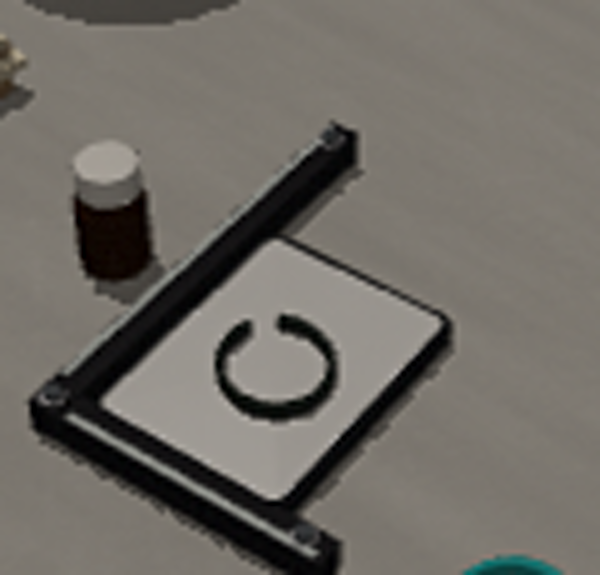

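View pics/t14.png

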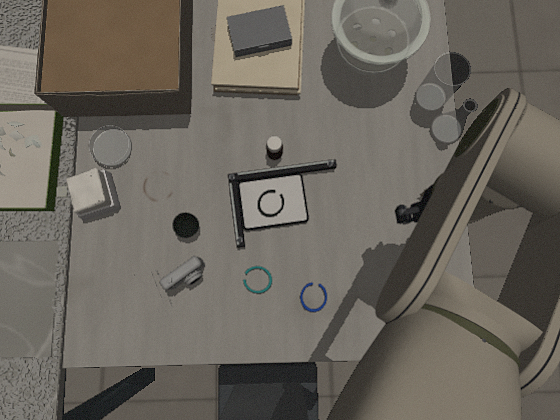

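The pad is flush in the corner at (240–308, 175–228) and the bracelet is centred near (270,203). The rings, cup, camera and amber vial haven't moved. The arm hides the stone and white vial in this view, so I'll check them from the scene camera.

```bash
python3 - <<'E'
from bench import r
import cv2
s=r.snapshot("scene"); cv2.imwrite("pics/s15.png",s["pixels"][:,:,::-1])
E
```

```text
(no output)
```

View pics/s15.png

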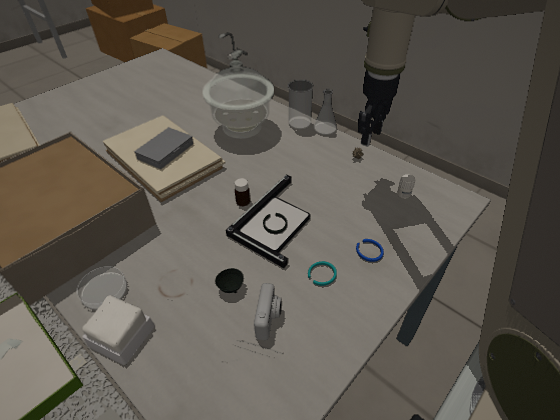

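The stone at (358,153) and the white vial at (407,185) are where they started, so I'll hand in.

```bash
python3 -c "
from bench import r
print(r.hand_in())"
```

```text
the job is handed in; nothing more can be done
None
```

The light pad is home in the corner of the stop, flush against both bars, with the bracelet still lying on its middle. I handed the job in at about 19.5 s.

- **How it was done:** I pushed with both fingers, about 55 mm apart, and never gripped or lifted the pad. The first push went toward the short bar and squared the pad up. The second seated it on the long bar (18 N contact), and the third seated it on the short bar (14 N). A last light push against the long bar met resistance at once (10 N), so the pad had not come away from it.
- **Last checks:** The home outline drawn over the top picture matches the pad to about 1 mm, and both views show no gap to either bar. The bracelet is about 4 mm off the pad's centre, as it was at the start. The other objects and both decoy rings look unmoved in the final pictures, and the gripper is clear of everything.
- **Disagreement:** After the first push the pad was about 13 mm farther from the long bar than I had assumed. I measured it again from the picture before the second push, so it had no effect on the result.

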